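# Set the gib screw of a small slide

## Task

Take up the gib of the small slide: turn its upright thumbscrew clockwise until it just bottoms, snug but not forced, then back it off a quarter of a turn. Then slide the carriage by its round knob all the way to the end stop on the knob's side and leave it there, with the screw still a quarter turn off and the other things on the bench undisturbed.

Things in the scene. Friction and masses are not known exactly. Their poses are not given: they have to be found in the camera images.
- slide_unit: Small dovetail slide of bare aluminium and steel, fixed to the bench: base plate 110 (x) x 200 (y) x 16 mm with an upright end stop (80 x 12 mm, top 52 mm above the bench) at each y end. Origin: centre of the underside, on the bench; z up; the carriage runs along this y axis.
- carriage (a joint): Travel of the carriage in m along slide_unit's +y: 0 = against the stop at the -y end (it starts near there), 0.045 = against the stop at the +y end, the knob's side. About 4 N of friction; stays where it is left. The carriage is an aluminium saddle 96 (x) x 120 (y) mm, its top 54 mm above the bench.
- push_knob (a point): Black round knob on the carriage, 22 mm in diameter, from 76 to 100 mm above the bench (on a thinner neck below). The point lies on its axis 88 mm above the bench, 80 mm in +y of the thumbscrew's axis. It does not turn.
- thumbscrew: Steel spade-headed thumbscrew, axis upright, on the carriage. Its head is a flat upright blade 34 mm long, 9 mm thick, 26 mm tall, 97 to 123 mm above the bench. Origin: centre of the blade; x along the blade's length, y across its thickness, z up. It turns without rising. Clockwise from above (yaw falling) screws it in. It starts 1.0 to 2.8 rad short of bottoming, at any yaw.
- screw_foot (a point): Lower end of the screw's 8 mm shank; sinks 1.5 mm a clockwise turn. Where it bottoms differs each time and must be felt: poses are too coarse. The screw turns freely with 0.05 N m; from first touch the torque climbs 2 N m per rad: bottomed from about 0.2 N m, forced beyond about 0.8 N m. Let go when snug, it springs back some degrees.
- gib_seat (a point): Centre of the upper face of the brass seat disc (18 mm wide, 58 mm above the bench) on the carriage, straight below screw_foot, under a steel bridge (26 x 40 mm, top 84 mm above the bench, with a brass collar to 88 mm). The screw bottoms when its foot meets it; a quarter turn back from there leaves a gap of 0.375 mm.
- seat_disc (a joint): How far the brass seat disc is pressed down on the disc springs under it, in m, positive down: 0.0005 m for each N m of torque on the screw (0.000075 counts as bottomed, over 0.0004 as forced). The measured value is far too coarse to go by; feel the torque.
- gauge_block: Steel gauge block, 20 x 30 x 9 mm, loose on the bench in front of the slide; origin at the centre of its underside. Leave alone.
- hex_key: Black hex key, 28 x 78 x 6 mm, loose on the bench in front of the slide; origin at the centre of its underside. Leave alone.
- pin_gauge: Steel pin gauge, 14 mm in diameter and 70 mm long, lying loose behind the slide; origin at the centre of its underside. Leave alone.
- tape_roll: Roll of dark tape, 55 mm in diameter, 19 mm tall, loose behind the slide; origin at the centre of its underside. Leave alone.
- loupe: Black stand loupe, 38 mm in diameter, 43 mm tall, loose in front of the slide to the left; origin at the centre of its underside. Leave alone.

How it is judged:
On the way, in this order (a step that is already met when the one before it is completed fails the run):
1. the thumbscrew is bottomed, snug on its seat (value of joint seat_disc above 7.5e-05 m and z of screw_foot in the frame of gib_seat below 5e-05 m), for 0.2 s.
2. the thumbscrew is backed off a quarter turn while the carriage is still short of the far stop (z of screw_foot in the frame of gib_seat between 0.000291 and 0.000458 m and value of joint carriage below 0.04 m), for 0.2 s.
3. the carriage is against the end stop on the knob's side (value of joint carriage above 0.0435 m), for 0.2 s.
At the end, for the whole second after the job is handed in: The thumbscrew stands a quarter turn (within 20 degrees) back from where its foot first meets the seat (gap 0.29 to 0.46 mm), the carriage is within 1.5 mm of the end stop on the knob's side, and both are at rest (z of screw_foot in the frame of gib_seat between 0.000291 and 0.000458 m and value of joint carriage above 0.0435 m and linear speed of thumbscrew below 0.005 m/s and angular speed of thumbscrew below 0.05 rad/s); the robot touches nothing.
It fails at once if the thumbscrew is forced (more than about 0.8 N m on its seat) (value of joint seat_disc above 0.0004 m).
It fails at once if a bystander is moved more than 15 mm (distance of any of gauge_block, hex_key, pin_gauge, tape_roll, loupe from where it was at the start of the episode above 0.015 m).
It also fails if it takes over 72 s, if anything falls off the work surface, if the arm or the gripper's body presses on something with over 40 N, if the wrist force passes 120 N, or if a joint passes its speed limit or range.

## Robot

A 7-joint arm with a two-finger parallel gripper is mounted at the origin on a cart in front of the work surface, level with it; the furniture and walls round the work are solid. World frame = base frame: x ahead of the robot, y to its left, z up, the work surface at z = 0. Lengths are in m, angles in rad, forces in N, time in s.
With the tool pointing down it reaches from about 0.425 to 0.925 m from the base axis. Payload 6.8 kg.
Tool frame: the origin (TCP) lies midway between the tips of the shut fingers; the grasp point (between the pads) lies 19 mm behind it (r.grip_point_offset is the distance from the TCP to the grasp point, in m); z points along the fingers, y is the direction in which the jaws open and shut (so a half turn about z gives the same grasp; the last joint's range is limited). The gripper opens to 85 mm and grips with 20 to 120 N. Pads are 22 mm wide; open, the fingers measure 114 mm over their backs; the gripper's body (76 mm by 85 mm) begins 54 mm behind the grasp point. The pads swing forward as they close: fully open they stand 13 mm farther back than shut.
Start: joints at [-1.341, 0.477, 0.022, 1.555, -0.011, 1.109, -0.083], TCP at [0.224, 0.637, 0.196] pointing down, gripper open.
Joint ranges: [-2.96, 2.96], [-0.34, 2.1], [-1.41, 1.46], [0.24, 2.44], [-1.37, 4.51], [0.17, 1.92], [-2.96, 2.96]. Speed limits (rad/s): [2.39, 2.39, 3.14, 3.14, 3.14, 3.14, 3.14].

## Interface

Orientations are given as a rotation vector (axis times angle).
In Python, from bench import r, grab_frame, camera_params gives the robot as it stands.
- The arm moves only by the tool carry_out, never from a script. Its argument "motion" is text: rows parted by semicolons, each of 5 numbers parted by spaces: the closure, from 0 (fully open) to 1 (shut), then the shift along the tool's x, y, z in mm, then the turn about the tool's z in rad. In form: fingers dx dy dz twist; .... A call has exactly 8 rows; each row shifts and turns the commanded pose from where the row before left it, along the tool's axes as they then stand; what a row does not reach is not made up. A row lasts 1/8 s, in which the tool goes at most 62.5 mm and 10.7 degrees, less where a joint would pass 70% of its speed; a pose out of reach is approached as far as the arm can. A call with a gripper value outside its range is refused whole. The fingers move at their own pace and stop on an object; "newtons" is the grip in N (left out, the last holds). Time passes only in rows, so rows that do not move let the fingers close, or fill a call up. It gives the time, the measured TCP pose, the force and the opening at its end, in the units of the state.
- r.get_obs(): the state, without advancing time (a new reading comes with each control period).
- grab_frame(name): name is "scene" or "top" or "wrist"; returns the picture (384x512x3 uint8, red, green, blue); there is no depth.
- camera_params(name): a dict with "fx", "fy", "cx", "cy" (pixels), "eye" and "attitude" of the camera in the world. Camera axes: x right, y down, z forward; pixel columns grow to the right and rows downward; lengths in m; the calibration is good to about 2 mm. A picture is of the moment at which its call begins: read the wrist's pose just before it. camera_params takes no time and is no camera call; for the wrist camera it gives the pose at the moment of the call.
- r.hand_in(): hands the job in, once; it reports no verdict.
The state is a dict: "clock": time; "joints": joint angles; "qvel": joint speeds; "tau": joint torques, N m; "tcp_pos": TCP position; "orientation": TCP orientation; "contact_force": force on the tool from outside, world axes, zero at the start; "moment": the same for the moment, N m; "grip_width": finger opening in m.
Only numpy, scipy, OpenCV 4.12 (cv2) and the standard library are available. Lean on these libraries where they do the work, as an engineer would, in place of code of your own. Each camera call takes 0.05 s, during which the arm holds its last target.

## Working session

There is one attempt and no reset: what is moved stays moved. The work goes in short steps, Python scripts to look and compute and a tool call to move; the robot and the scene stay as the last step left them, time stands still between calls to the robot, and variables do not carry over. Pictures are saved under pics/ and viewed, and the job is handed in when it is done.

Besides the shell and the picture viewer there is one more tool, called after "Call:" as name(argument=value, ...) on one line, values as JSON. carry_out: Moves the arm, as the interface text tells. Its arguments: {"type":"object","properties":{"motion":{"type":"string"},"newtons":{"type":"number"}},"required":["motion"]}

```bash
mkdir -p pics; ls; python3 - <<'E'
from bench import r, grab_frame, camera_params
import cv2
print(r.get_obs())
for n in ("scene","top","wrist"):
    print(n,camera_params(n))
    cv2.imwrite(f"pics/{n}0.png",grab_frame(n)[:,:,::-1])
E
```

```text
pics
{'clock': 0.0, 'joints': array([-1.34109265,  0.47782829,  0.02232012,  1.55648629, -0.01149234,
        1.10928338, -0.08309406]), 'qvel': array([ 0.0013459 ,  0.00010795, -0.00127969, -0.00063718, -0.00202483,
       -0.00083923,  0.00090907]), 'tau': array([ 1.60735271e-04, -5.96444285e+01,  1.60823710e+00, -2.81199110e+01,
        1.24725714e-02,  9.12841293e-03,  1.42596471e-05]), 'tcp_pos': array([0.22349287, 0.63621194, 0.19479179]), 'orientation': array([-5.27996973e-01, -3.09672369e+00,  2.93550207e-03]), 'contact_force': array([0.21363829, 0.37536168, 0.35636705]), 'moment': array([-0.023601  ,  0.03683201,  0.00569384]), 'grip_width': 0.08573455067540534}
scene {'fx': 358.25059071932066, 'fy': 358.25059071932066, 'cx': 258.56916163960767, 'cy': 193.98773494619337, 'eye': array([-0.24208903,  0.32623058,  0.50897038]), 'attitude': array([-1.57942072,  1.57780773, -0.92956205])}
top {'fx': 439.01691430031815, 'fy': 439.01691430031815, 'cx': 256.83241219585796, 'cy': 189.03160520069744, 'eye': array([0.4229436 , 0.34046282, 0.93165177]), 'attitude': array([-2.18029874,  2.12976064, -0.12352712])}
wrist {'fx': 281.4111362327052, 'fy': 281.4111362327052, 'cx': 254.17401895745704, 'cy': 193.89193032860607, 'eye': array([0.14430976, 0.66508387, 0.37326833]), 'attitude': array([2.33144312, 1.65416558, 0.27258132])}
```

View pics/scene0.png

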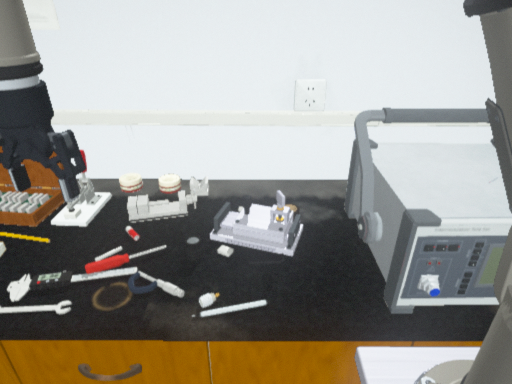

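View pics/top0.png

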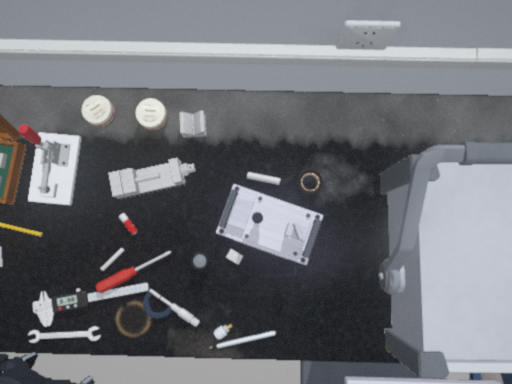

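View pics/wrist0.png

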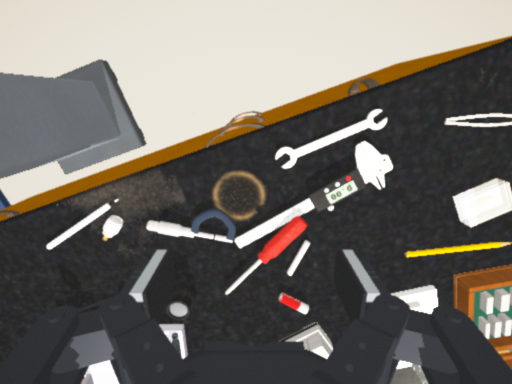

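The slide is in the top view at about (270,224): the knob is the dark dot at (257,217) and the screw and bridge sit near (293,232). The wrist view doesn't show it yet. I'll zoom in.

```bash
python3 - <<'E'
import cv2
a=cv2.imread("pics/top0.png")[160:280,180:340]
cv2.imwrite("pics/topz.png",cv2.resize(a,None,fx=5,fy=5,interpolation=cv2.INTER_CUBIC))
a=cv2.imread("pics/scene0.png")[180:260,200:310]
cv2.imwrite("pics/scenez.png",cv2.resize(a,None,fx=7,fy=7,interpolation=cv2.INTER_CUBIC))
E
```

```text
(no output)
```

View pics/topz.png

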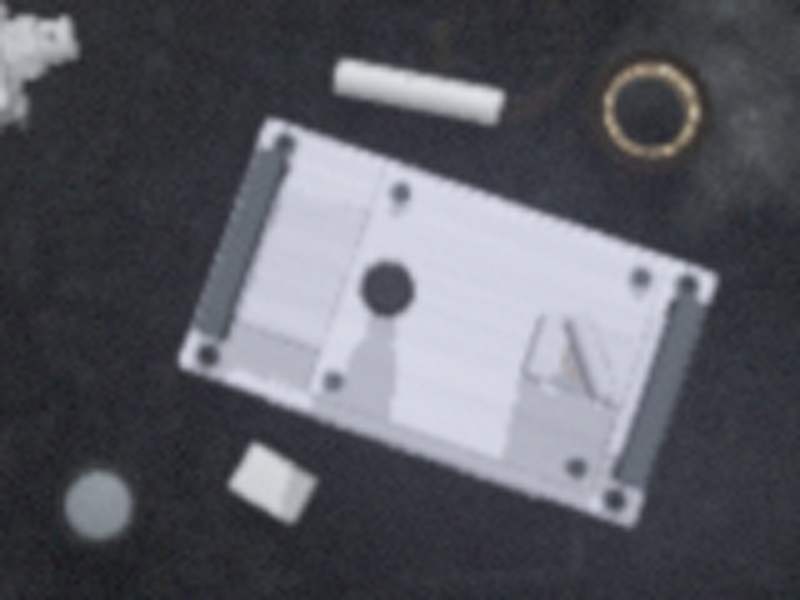

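View pics/scenez.png

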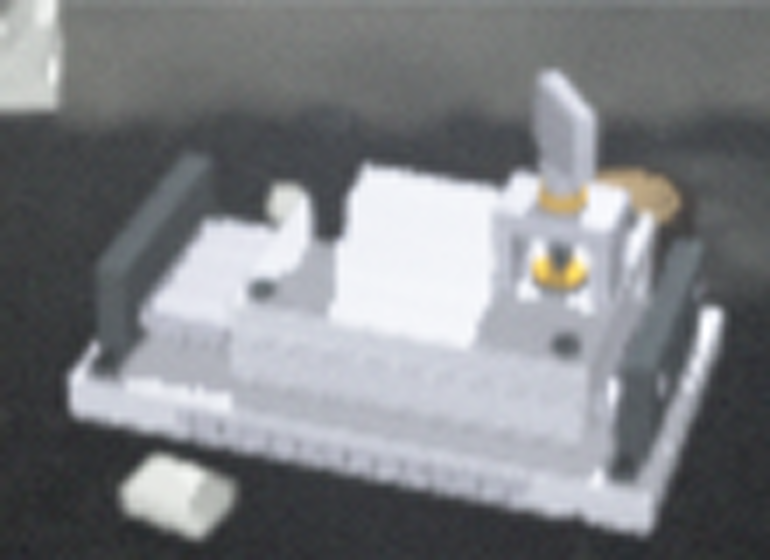

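```bash
cat > h.py <<'E'
import numpy as np
from scipy.spatial.transform import Rotation as R
def ray(P,uv):
    d=np.array([(uv[0]-P['cx'])/P['fx'],(uv[1]-P['cy'])/P['fy'],1]); return R.from_rotvec(P['attitude']).apply(d)
def atz(P,uv,z):
    d=ray(P,uv); return P['eye']+d*(z-P['eye'][2])/d[2]
def proj(P,X):
    c=R.from_rotvec(P['attitude']).inv().apply(np.atleast_2d(X)-P['eye']); return np.c_[P['fx']*c[:,0]/c[:,2]+P['cx'],P['fy']*c[:,1]/c[:,2]+P['cy']]
E
python3 - <<'E'
from bench import r, grab_frame, camera_params
from h import *
np.set_printoptions(precision=4,suppress=True)
P=camera_params("top")
z=lambda u,v:(180+(u+.5)/5-.5,160+(v+.5)/5-.5)
c=[atz(P,z(*p),.016) for p in [(268,118),(718,272),(635,527),(180,365)]]
for i in range(4): print(c[i],np.linalg.norm(c[i]-c[i-1]))
print("centre",np.mean(c,0)); d=(c[0]+c[3]-c[1]-c[2]);yaw=np.arctan2(d[1],d[0])-np.pi/2;print("yaw",yaw)
k=atz(P,z(387,289),.1);print("knob",k)
ydir=np.array([-np.sin(yaw),np.cos(yaw),0]);s=k-.08*ydir;s[2]=.11;print("screw",s)
print("screw in slide",R.from_euler('z',-yaw).apply(s-np.mean(c,0)))
for p in [(568,320),(597,397),(580,318),(622,400)]: print(atz(P,z(*p),.123))
S=camera_params("scene")
pr=proj(P,[s,k]);print(pr,(pr-[180,160])*5); pr=proj(S,[s,k]);print(pr,(pr-[200,180])*7)
for p in [(550,72),(590,115),(600,115)]:
    print('ray',atz(S,(200+p[0]/7,180+p[1]/7),.123))
E
```

```text
[0.5461 0.3985 0.016 ] 0.10956618470716517
[0.4857 0.2089 0.016 ] 0.1990264179885472
[0.3799 0.2424 0.016 ] 0.11092846893540043
[0.4418 0.4319 0.016 ] 0.1993543488248095
centre [0.4634 0.3204 0.016 ]
yaw -0.31204038799095235
knob [0.4705 0.3461 0.1   ]
screw [0.446 0.27  0.11 ]
screw in slide [-0.0011 -0.0533  0.094 ]
[0.4594 0.2792 0.123 ]
[0.4315 0.2682 0.123 ]
[0.4602 0.2748 0.123 ]
[0.4307 0.2591 0.123 ]
[[297.5211 231.2394]
 [257.     217.4   ]] [[587.6053 356.197 ]
 [385.     287.    ]]
[[281.5363 198.4289]
 [247.5441 196.6672]] [[570.7544 129.0023]
 [332.8086 116.6702]]
ray [0.4598 0.2763 0.123 ]
ray [0.4323 0.2653 0.123 ]
ray [0.4323 0.2622 0.123 ]
```

Call:
carry_out(motion="0 -41 -34 0 0; 0 -41 -34 0 0; 0 -41 -34 0 0; 0 -41 -34 0 0; 0 -41 -34 0 0; 0 -41 -34 0 0; 0 -41 -34 0 0; 0 -41 -34 0 0", newtons=40)

```text
clock: 1.15
tcp_pos: [0.4436, 0.2699, 0.1958]
orientation: [-0.528, -3.097, -0.0]
contact_force: [0.8, 0.2, 0.5]
grip_width: 0.0848
```

Call:
carry_out(motion="0 0 0 0 -0.15; 0 0 0 0 -0.15; 0 0 0 0 -0.15; 0 0 0 0 -0.15; 0 0 0 0 -0.16; 0 0 0 0 0; 0 0 0 0 0; 0 0 0 0 0")

```text
clock: 2.15
tcp_pos: [0.443, 0.2715, 0.1958]
orientation: [0.656, -3.072, 0.0]
contact_force: [-0.4, 0.0, 0.5]
grip_width: 0.0858
```

```bash
python3 - <<'E'
from bench import r, grab_frame, camera_params
from h import *
import cv2,pickle
o=r.get_obs(); P=camera_params("wrist"); im=grab_frame("wrist")
print(o); print(P)
pickle.dump(P,open("w1.pkl","wb"))
cv2.imwrite("pics/w1.png",im[:,:,::-1])
M=R.from_rotvec(o['orientation']).as_matrix();print(M)
print(proj(P,[[.446,.27,.123],[.446,.27,.097],[.4705,.3461,.1]]))
E
```

```text
{'clock': 2.15, 'joints': array([-0.72895934,  0.22081232,  0.06870203,  1.92795292, -0.0179367 ,
        0.99346332,  1.339071  ]), 'qvel': array([-0.0004732 , -0.00208561, -0.00261359, -0.00111735,  0.0018514 ,
        0.00070375,  0.00875023]), 'tau': array([ 5.33030264e-02, -4.11267829e+01,  1.05963238e+00, -2.63313138e+01,
        1.26764228e-02,  2.25958145e-03, -2.61787302e-02]), 'tcp_pos': array([0.44299899, 0.27151082, 0.19575265]), 'orientation': array([ 6.55506017e-01, -3.07239420e+00,  4.93236214e-05]), 'contact_force': array([-0.42513645,  0.01989252,  0.48264224]), 'moment': array([ 0.00382556,  0.03985512, -0.01045544]), 'grip_width': 0.08575202757112195}
{'fx': 281.4111362327052, 'fy': 281.4111362327052, 'cx': 254.17401895745704, 'cy': 193.89193032860607, 'eye': array([0.36625041, 0.23816408, 0.37411775]), 'attitude': array([1.59538747, 2.46312171, 0.40937762])}
[[-9.12924241e-01 -4.08129059e-01 -4.17267509e-05]
 [-4.08129057e-01  9.12924242e-01 -4.10101605e-05]
 [ 5.48308007e-05 -2.04092701e-05 -9.99999998e-01]]
[[250.40432983 193.84034118]
 [250.72452648 185.68255705]
 [305.82286506 233.74498558]]
```

View pics/w1.png

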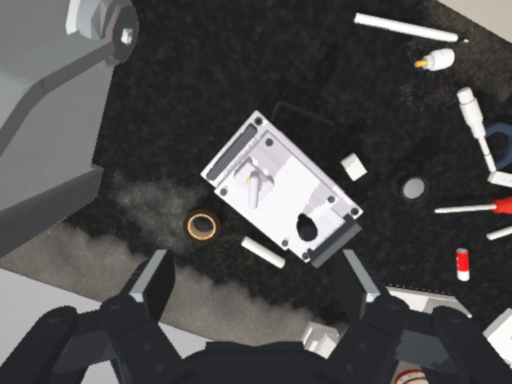

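```bash
python3 - <<'E'
import cv2
a=cv2.imread("pics/w1.png")[145:255,200:340]
cv2.imwrite("pics/w1z.png",cv2.resize(a,None,fx=5,fy=5,interpolation=cv2.INTER_CUBIC))
E
```

```text
(no output)
```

View pics/w1z.png

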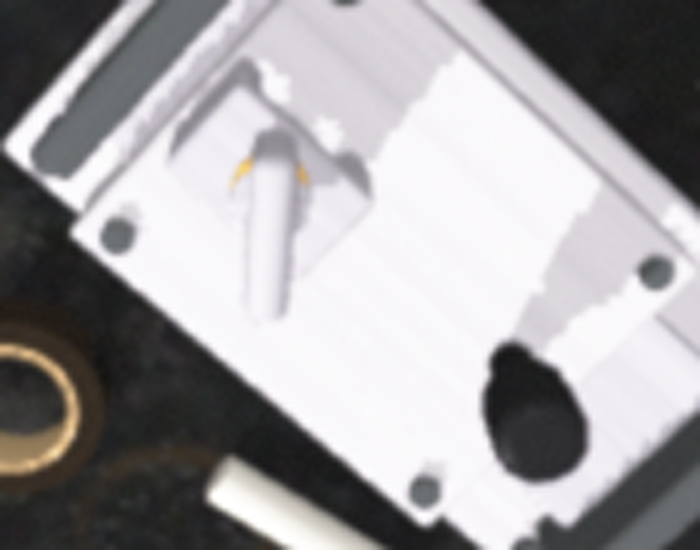

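```bash
python3 - <<'E'
from h import *
import pickle
np.set_printoptions(precision=4,suppress=True)
P=pickle.load(open("w1.pkl","rb"))
z=lambda u,v:(200+(u+.5)/5-.5,145+(v+.5)/5-.5)
q=[atz(P,z(*p),.123) for p in [(252,160),(293,160),(283,316),(247,314)]]
for a in q: print(a)
print(np.mean(q,0))
n=(q[0]+q[1])/2;f=(q[2]+q[3])/2;print(f-n,np.linalg.norm(f-n),np.arctan2(*(f-n)[1::-1]))
print("knob",atz(P,z(542,430),.1))
# predicted outline
yaw=.42
for yaw in (.36,.42,.48):
  for s in ([.446,.27],[.443,.2695]):
    e=np.array([np.cos(yaw),np.sin(yaw)]);m=np.array([-e[1],e[0]])
    X=[np.r_[np.array(s)+a*.017*e+b*.0045*m,zz] for zz in (.123,.097) for a,b in ((-1,1),(-1,-1),(1,-1),(1,1))]
    print(yaw,s,((proj(P,X)-[200,145])*5).round().tolist())
E
```

```text
[0.4308 0.2628 0.123 ]
[0.4277 0.2698 0.123 ]
[0.4567 0.2808 0.123 ]
[0.4591 0.2743 0.123 ]
[0.4436 0.2719 0.123 ]
[0.0287 0.0113 0.    ] 0.030806341598524502 0.374496658147511
knob [0.4662 0.3465 0.1   ]
0.36 [0.446, 0.27] [[282.0, 159.0], [233.0, 156.0], [224.0, 326.0], [270.0, 329.0], [281.0, 125.0], [236.0, 122.0], [228.0, 279.0], [270.0, 282.0]]
0.36 [0.443, 0.2695] [[286.0, 143.0], [237.0, 140.0], [227.0, 312.0], [274.0, 315.0], [285.0, 110.0], [240.0, 108.0], [231.0, 266.0], [274.0, 269.0]]
0.42 [0.446, 0.27] [[276.0, 157.0], [227.0, 157.0], [229.0, 328.0], [276.0, 328.0], [276.0, 123.0], [231.0, 123.0], [232.0, 281.0], [275.0, 281.0]]
0.42 [0.443, 0.2695] [[280.0, 142.0], [231.0, 142.0], [233.0, 314.0], [280.0, 314.0], [279.0, 109.0], [235.0, 109.0], [236.0, 268.0], [279.0, 268.0]]
0.48 [0.446, 0.27] [[271.0, 156.0], [222.0, 159.0], [234.0, 329.0], [281.0, 326.0], [271.0, 122.0], [226.0, 124.0], [237.0, 282.0], [280.0, 279.0]]
0.48 [0.443, 0.2695] [[275.0, 140.0], [226.0, 143.0], [238.0, 315.0], [285.0, 312.0], [274.0, 108.0], [230.0, 110.0], [241.0, 269.0], [284.0, 266.0]]
```

Call:
carry_out(motion="0.3 -1.6 -1.3 0 0.035; 0.3 0 0 26 0; 0.3 0 0 26 0; 0.3 0 0 26 0; 0.3 0 0 13 0; 0.3 0 0 13 0; 0.3 0 0 0 0; 0.3 0 0 0 0")

```text
clock: 3.2
tcp_pos: [0.4455, 0.2713, 0.0924]
orientation: [-0.604, 3.082, 0.001]
contact_force: [0.2, 0.6, 0.2]
grip_width: 0.0597
```

```bash
python3 - <<'E'
from bench import r, grab_frame, camera_params
from h import *
import cv2,pickle
o=r.get_obs(); P=camera_params("wrist"); im=grab_frame("wrist")
print({k:np.round(o[k],4) for k in('tcp_pos','orientation','contact_force','moment','grip_width')})
pickle.dump(P,open("w2.pkl","wb"))
cv2.imwrite("pics/w2.png",im[:,:,::-1])
c=[o['tcp_pos'][0],o['tcp_pos'][1],.123]
uv=proj(P,[c])[0];print(uv)
a=im[100:320,150:360,::-1]
cv2.imwrite("pics/w2z.png",cv2.resize(a,None,fx=2.7,fy=2.7,interpolation=cv2.INTER_CUBIC))
E
```

```text
{'tcp_pos': array([0.4455, 0.2713, 0.0924]), 'orientation': array([-6.0380e-01,  3.0819e+00,  9.0000e-04]), 'contact_force': array([0.2019, 0.6188, 0.1705]), 'moment': array([-0.0143, -0.0202, -0.0011]), 'grip_width': np.float64(0.0597)}
[252.64136538 246.9015698 ]
```

View pics/w2z.png

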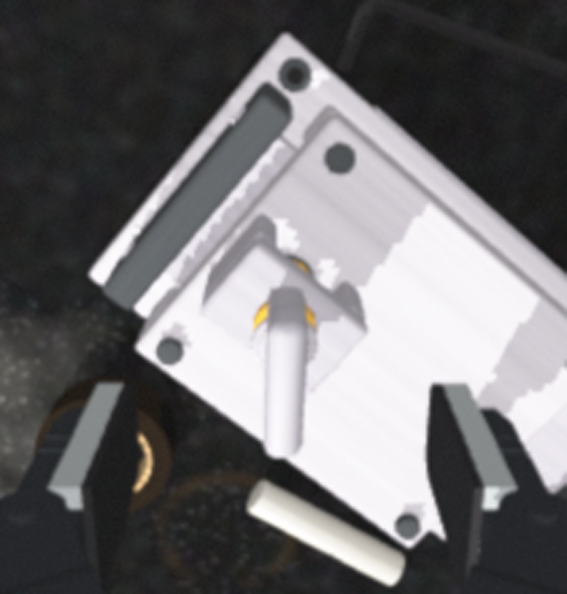

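```bash
python3 - <<'E'
from h import *
import pickle
np.set_printoptions(precision=4,suppress=True)
P=pickle.load(open("w2.pkl","rb"))
M=R.from_rotvec([-.6038,3.0819,.0009])
z=lambda u,v:(150+(u+.5)/2.7-.5,100+(v+.5)/2.7-.5)
q=[atz(P,z(*p),.123) for p in [(270,330),(309,330),(301,452),(266,450)]]
t=np.array([.4455,.2713,.123])
for a in q: print(a, M.inv().apply(a-t)*1000)
print(np.mean(q,0),M.inv().apply(np.mean(q,0)-t)*1000)
E
```

```text
[0.4311 0.2637 0.123 ] [16.176  -1.6506 -0.0199]
[0.428  0.2714 0.123 ] [16.1812  6.6478 -0.0169]
[0.4565 0.2814 0.123 ] [-13.9549   5.2115   0.0185]
[0.459  0.2739 0.123 ] [-13.4359  -2.6831   0.0151]
[0.4436 0.2726 0.123 ] [ 1.2416  1.8814 -0.0008]
```

Call:
carry_out(motion="0.5 1.0 1.9 0 0.04; 1 0 0 0 0; 1 0 0 0 0; 1 0 0 0 0; 1 0 0 0 0; 1 0 0 0 0; 1 0 0 0 0; 1 0 0 0 0", newtons=50)

```text
clock: 4.25
tcp_pos: [0.4434, 0.2724, 0.0918]
orientation: [0.543, -3.094, -0.0]
contact_force: [-0.2, -0.1, 0.1]
grip_width: 0.0001
```

```bash
cat > st.py <<'E'
from bench import r
from h import *
o=r.get_obs(); M=R.from_rotvec(o['orientation'])
x=M.as_matrix()[:,0]
print("t",round(o['clock'],3),"tcp",(o['tcp_pos']*1000).round(2),"yaw x",round(np.arctan2(x[1],x[0]),4),"F",o['contact_force'].round(2),"Ftool",M.inv().apply(o['contact_force']).round(1),"M",o['moment'].round(3),"w",round(o['grip_width']*1000,2),"tau7",round(o['tau'][6],3),"j7",round(o['joints'][6],4),"joints",o['joints'].round(2))
E
python3 st.py
```

```text
t 4.25 tcp [443.35 272.39  91.78] yaw x -2.7944 F [-0.24 -0.09  0.13] Ftool [ 0.3 -0.  -0.1] M [-0.043 -0.022  0.058] w 0.11 tau7 0.0 j7 1.2819 joints [-0.73  0.36  0.07  2.02 -0.04  0.76  1.28]
```

```bash
python3 - <<'E'
from bench import r, grab_frame, camera_params
import cv2
for n in ("scene","top","wrist"):
    im=grab_frame(n)[:,:,::-1]; cv2.imwrite(f"pics/{n}3.png",im)
    a={"scene":im[130:260,200:340],"top":im[160:280,180:340],"wrist":im[130:300,170:340]}[n]
    cv2.imwrite(f"pics/{n}3z.png",cv2.resize(a,None,fx=3.3,fy=3.3,interpolation=cv2.INTER_CUBIC))
E
```

```text
(no output)
```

View pics/scene3z.png

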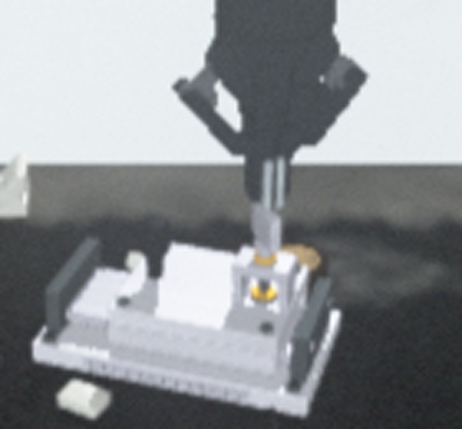

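View pics/wrist3z.png

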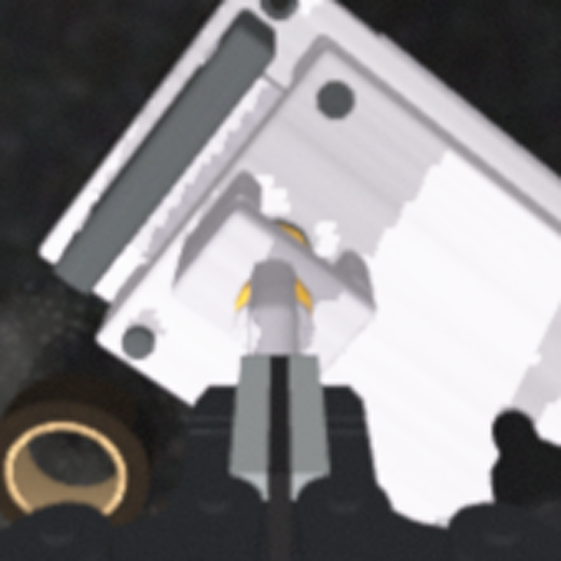

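```bash
python3 - <<'E'
from bench import r, camera_params
from h import *
o=r.get_obs();M=R.from_rotvec(o['orientation']);t=o['tcp_pos']
for n,off in (("wrist",(170,130)),("scene",(200,130))):
  P=camera_params(n)
  print(n,P['eye'])
  for z in (0,-.019,-.054,):
    for y in(-.01,0,.01):
      p=proj(P,[t+M.apply([0,y,z])])[0];print(z,y,p.round(1),((p-off)*3.3).round(0))
  print('blade',((proj(P,[[.444,.272,.123],[.444,.272,.097]])-off)*3.3).round(0))
E
```

```text
wrist [0.36433652 0.24470102 0.27014573]
0 -0.01 [238.5 224.8] [226. 313.]
0 0 [252.8 224.8] [273. 313.]
0 0.01 [267.2 224.8] [321. 313.]
-0.019 -0.01 [236.9 237.6] [221. 355.]
-0.019 0 [252.7 237.7] [273. 355.]
-0.019 0.01 [268.5 237.7] [325. 355.]
-0.054 -0.01 [232.9 269.7] [208. 461.]
-0.054 0 [252.4 269.7] [272. 461.]
-0.054 0.01 [271.8 269.7] [336. 461.]
blade [[269. 390.]
 [271. 326.]]
scene [-0.24208903  0.32623058  0.50897038]
0 -0.01 [284.3 205.3] [278. 248.]
0 0 [280.2 206. ] [265. 251.]
0 0.01 [276.1 206.8] [251. 253.]
-0.019 -0.01 [284.7 198. ] [279. 224.]
-0.019 0 [280.5 198.7] [266. 227.]
-0.019 0.01 [276.4 199.5] [252. 229.]
-0.054 -0.01 [285.4 184. ] [282. 178.]
-0.054 0 [281.2 184.7] [268. 181.]
-0.054 0.01 [276.9 185.5] [254. 183.]
blade [[267. 210.]
 [266. 244.]]
```

View pics/top3z.png

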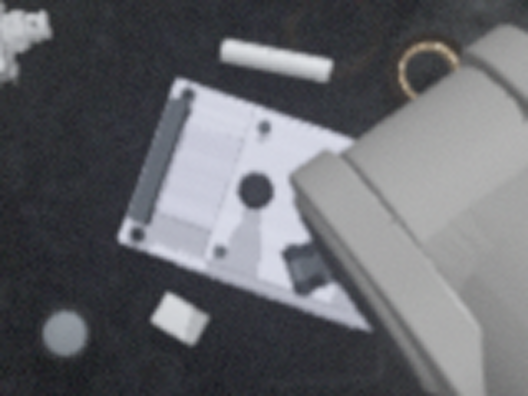

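View pics/wrist3.png

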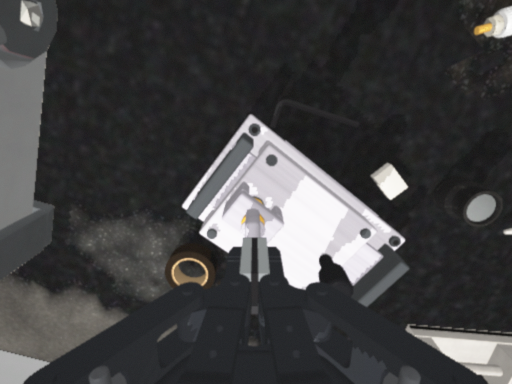

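```bash
python3 - <<'E'
from h import *
import pickle
P=pickle.load(open("w2.pkl","rb")); M=R.from_rotvec([-.6038,3.0819,.0009]); t=np.array([.4455,.2713,.0924])
print("cam in tool",M.inv().apply(P['eye']-t),  (M.inv()*R.from_rotvec(P['attitude'])).as_matrix().round(3))
for x in (-.011,0,.011):
  for z in (0,-.013,-.019,-.03,-.045,-.06):
    p=proj(P,[t+M.apply([x,y,z]) for y in(-.03,.03)]); print(x,z,((p-[150,100])*2.7).round(0).tolist())
E
```

```text
cam in tool [ 0.08366552  0.00089382 -0.17839191] [[ 0.001 -0.946 -0.323]
 [ 1.     0.001  0.   ]
 [ 0.    -0.323  0.946]]
-0.011 0 [[163.0, 375.0], [392.0, 375.0]]
-0.011 -0.013 [[156.0, 400.0], [399.0, 400.0]]
-0.011 -0.019 [[152.0, 413.0], [403.0, 413.0]]
-0.011 -0.03 [[144.0, 438.0], [410.0, 438.0]]
-0.011 -0.045 [[131.0, 478.0], [422.0, 479.0]]
-0.011 -0.06 [[116.0, 527.0], [436.0, 527.0]]
0 0 [[161.0, 337.0], [394.0, 337.0]]
0 -0.013 [[153.0, 360.0], [402.0, 360.0]]
0 -0.019 [[149.0, 371.0], [405.0, 372.0]]
0 -0.03 [[141.0, 395.0], [413.0, 395.0]]
0 -0.045 [[128.0, 432.0], [425.0, 432.0]]
0 -0.06 [[112.0, 477.0], [440.0, 477.0]]
0.011 0 [[159.0, 297.0], [396.0, 297.0]]
0.011 -0.013 [[151.0, 318.0], [404.0, 318.0]]
0.011 -0.019 [[146.0, 328.0], [408.0, 329.0]]
0.011 -0.03 [[138.0, 350.0], [416.0, 350.0]]
0.011 -0.045 [[124.0, 383.0], [429.0, 384.0]]
0.011 -0.06 [[108.0, 424.0], [444.0, 424.0]]
```

View pics/w2.png

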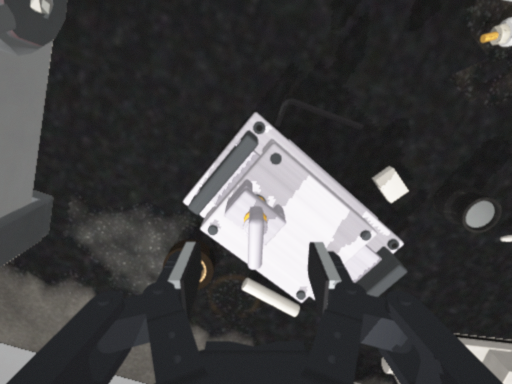

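```bash
python3 - <<'E'
from bench import r
print(r.grip_point_offset,[a for a in dir(r) if a[0]!='_'])
E
```

```text
0.0187 ['Unreachable', 'get_obs', 'grip_point_offset', 'hand_in']
```

The gripper shut on nothing. Wrist and scene pictures agree that the fingertips end about 33 mm short of the reported TCP, roughly at z=0.125, which is above the blade. I'll reopen, go lower and check again by picture.

Call:
carry_out(motion="0.3 0 0 0 0; 0.3 0 0 0 0; 0.3 0 0 0 0; 0.3 0 0 0 0; 0.3 0 0 10 0; 0.3 0 0 10 0; 0.3 0 0 8 0; 0.3 0 0 0 0")

```text
clock: 5.4
tcp_pos: [0.4427, 0.2719, 0.0628]
orientation: [0.542, -3.093, 0.001]
contact_force: [-0.7, 0.9, -0.1]
grip_width: 0.0595
```

```bash
python3 st.py; python3 - <<'E'
from bench import r, grab_frame, camera_params
import cv2,pickle
for n in ("scene","wrist"):
    pickle.dump(camera_params(n),open(n+"4.pkl","wb"))
    im=grab_frame(n)[:,:,::-1]; cv2.imwrite(f"pics/{n}4.png",im)
    a={"scene":im[130:260,200:340],"wrist":im[130:300,170:340]}[n]
    cv2.imwrite(f"pics/{n}4z.png",cv2.resize(a,None,fx=3.5,fy=3.5,interpolation=cv2.INTER_CUBIC))
E
```

```text
t 5.4 tcp [442.74 271.93  62.8 ] yaw x -2.7944 F [-0.69  0.89 -0.13] Ftool [0.3 1.1 0.1] M [-0.042  0.004 -0.002] w 59.54 tau7 0.007 j7 1.2858 joints [-0.73  0.4   0.07  2.04 -0.04  0.7   1.29]
```

View pics/scene4z.png

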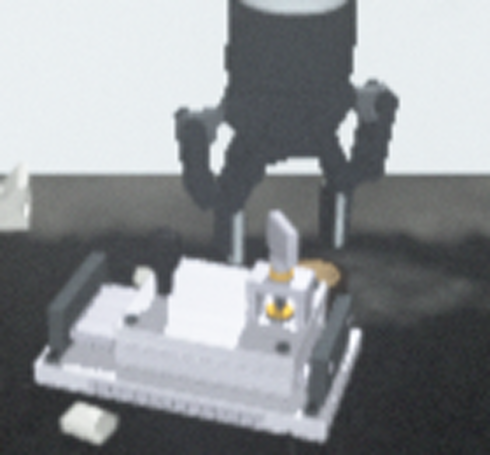

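View pics/wrist4z.png

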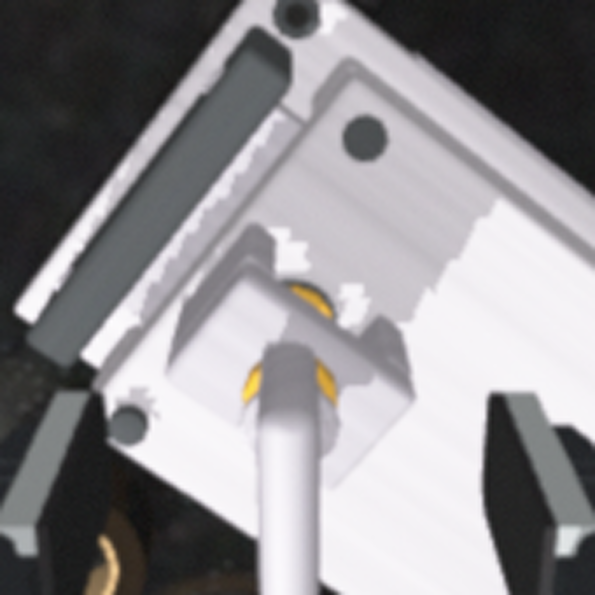

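```bash
python3 - <<'E'
from h import *
import pickle
P=pickle.load(open("wrist4.pkl","rb")); S=pickle.load(open("scene4.pkl","rb"))
M=R.from_rotvec([.542,-3.093,.001]);t=np.array([.44274,.27193,.123])
for v in (405,415,425):
  a=atz(P,(170+288/3.5,130+v/3.5),.123); print(v,a,M.inv().apply(a-t)*1000)
# pad tips, in both cams: solve height for x=.011,y=+-.0298
t[2]=.0628
for z in (-.03,-.037,-.045,-.052):
  X=[t+M.apply([x,y,z]) for x in(.011,-.011) for y in(-.0298,.0298)]
  print(z,((proj(P,X)-[170,130])*3.5).round().tolist(),((proj(S,X)-[200,130])*3.5).round().tolist())
X=[[.4437,.2722,z] for z in(.123,.097)];print(((proj(S,X)-[200,130])*3.5).round().tolist())
# blade near bottom/top in scene
for p in((272,212),(296,232)): print(atz(S,(200+p[0]/3.5,130+p[1]/3.5),.123))
E
```

```text
405 [0.42708784 0.26639968 0.123     ] [16.59997027  0.12137359  0.02570132]
415 [0.42853464 0.26692085 0.123     ] [15.06217594  0.11953744  0.02331687]
425 [0.42999219 0.26744589 0.123     ] [13.51293879  0.11768762  0.02091467]
-0.03 [[110.0, 345.0], [467.0, 345.0], [117.0, 459.0], [460.0, 460.0]] [[331.0, 266.0], [245.0, 282.0], [317.0, 249.0], [232.0, 265.0]]
-0.037 [[102.0, 364.0], [475.0, 365.0], [110.0, 483.0], [467.0, 483.0]] [[332.0, 256.0], [245.0, 273.0], [317.0, 240.0], [232.0, 255.0]]
-0.045 [[92.0, 388.0], [484.0, 389.0], [101.0, 511.0], [475.0, 512.0]] [[333.0, 245.0], [245.0, 262.0], [318.0, 229.0], [232.0, 245.0]]
-0.052 [[83.0, 412.0], [492.0, 412.0], [93.0, 539.0], [483.0, 539.0]] [[333.0, 236.0], [245.0, 252.0], [319.0, 220.0], [232.0, 235.0]]
[[283.0, 223.0], [281.0, 259.0]]
[0.45845467 0.27829393 0.123     ]
[0.43289423 0.26467335 0.123     ]
```

Call:
carry_out(motion="0.5 -1.5 0 0 0; 1 0 0 0 0; 1 0 0 0 0; 1 0 0 0 0; 1 0 0 0 0; 1 0 0 0 0; 1 0 0 0 0; 1 0 0 0 0", newtons=50)

```text
clock: 6.5
tcp_pos: [0.4454, 0.2727, 0.0641]
orientation: [-0.542, 3.094, -0.0]
contact_force: [3.8, -3.2, 5.6]
grip_width: 0.0081
```

```bash
python3 st.py
```

```text
t 6.5 tcp [445.41 272.68  64.09] yaw x -2.7948 F [ 3.82 -3.18  5.64] Ftool [-2.5 -4.3 -5.6] M [-0.733 -0.639  0.005] w 8.11 tau7 -0.015 j7 1.2869 joints [-0.73  0.4   0.07  2.04 -0.04  0.7   1.29]
```

Call:
carry_out(motion="0.85 0 0 0 0; 0.85 0 -1 -4 0; 0.85 0 0 0 0; 1 0 0 0 0; 1 0 0 0 0; 1 0 0 0 0; 1 0 0 0 0; 1 0 0 0 0", newtons=50)

```text
clock: 7.5
tcp_pos: [0.4449, 0.2722, 0.0679]
orientation: [0.543, -3.094, -0.0]
contact_force: [-2.2, 0.9, 5.1]
grip_width: 0.0079
```

```bash
python3 st.py
```

```text
t 7.5 tcp [444.88 272.23  67.91] yaw x -2.7941 F [-2.19  0.93  5.12] Ftool [ 1.7  1.6 -5.1] M [ 0.102  0.574 -0.066] w 7.87 tau7 -0.006 j7 1.2883 joints [-0.72  0.39  0.07  2.04 -0.04  0.71  1.29]
```

Call:
carry_out(motion="1 0 0 0 0.1; 1 0 0 0 0.1; 1 0 0 0 0.1; 1 0 0 0 0.1; 1 0 0 0 0.1; 1 0 0 0 0.1; 1 0 0 0 0.1; 1 0 0 0 0.1")

```text
clock: 8.5
tcp_pos: [0.4449, 0.2727, 0.0679]
orientation: [-0.709, -3.06, -0.001]
contact_force: [-2.3, 1.6, 5.1]
grip_width: 0.0078
```

```bash
python3 st.py
```

```text
t 8.5 tcp [444.94 272.73  67.94] yaw x 2.6862 F [-2.27  1.6   5.12] Ftool [ 2.7  0.4 -5.1] M [0.361 0.557 0.117] w 7.75 tau7 0.851 j7 0.597 joints [-0.88  0.4   0.26  2.05 -0.16  0.71  0.6 ]
```

Call:
carry_out(motion="1 0 0 0 0.04; 1 0 0 0 0.04; 1 0 0 0 0.04; 1 0 0 0 0.03; 1 0 0 0 0.03; 1 0 0 0 0.03; 1 0 0 0 0.03; 1 0 0 0 0")

```text
clock: 9.5
tcp_pos: [0.445, 0.2727, 0.0679]
orientation: [-1.067, -2.955, -0.001]
contact_force: [-2.4, 4.8, 4.9]
grip_width: 0.0078
```

```bash
python3 st.py
```

```text
t 9.5 tcp [445.05 272.74  67.92] yaw x 2.4483 F [-2.36  4.84  4.88] Ftool [ 4.9  2.2 -4.9] M [0.922 0.718 0.052] w 7.82 tau7 -0.154 j7 0.395 joints [-0.93  0.41  0.32  2.05 -0.2   0.71  0.39]
```

Call:
carry_out(motion="1 0.8 0.4 0 0.04; 1 0 0 0 0.04; 1 0 0 0 0.04; 1 0 0 0 0.03; 1 0 0 0 0.03; 1 0 0 0 0.03; 1 0 0 0 0.03; 1 0 0 0 0")

```text
clock: 10.5
tcp_pos: [0.4451, 0.2729, 0.0679]
orientation: [1.414, 2.805, 0.001]
contact_force: [0.4, 3.7, 4.3]
grip_width: 0.0079
```

```bash
python3 st.py
```

```text
t 10.5 tcp [445.07 272.93  67.92] yaw x 2.2075 F [0.37 3.69 4.31] Ftool [ 2.8  2.5 -4.3] M [0.775 0.146 0.017] w 7.87 tau7 -0.155 j7 0.1905 joints [-0.98  0.42  0.39  2.05 -0.23  0.71  0.19]
```

Call:
carry_out(motion="1 0.6 0.5 0 0.04; 1 0 0 0 0.04; 1 0 0 0 0.04; 1 0 0 0 0.03; 1 0 0 0 0.03; 1 0 0 0 0.03; 1 0 0 0 0.03; 1 0 0 0 0")

```text
clock: 11.5
tcp_pos: [0.4452, 0.273, 0.0679]
orientation: [1.741, 2.614, -0.0]
contact_force: [-0.9, 2.8, 5.7]
grip_width: 0.0079
```

```bash
python3 st.py
```

```text
t 11.5 tcp [445.23 273.04  67.9 ] yaw x 1.9664 F [-0.92  2.78  5.7 ] Ftool [ 2.9  0.2 -5.7] M [0.41  0.115 0.003] w 7.88 tau7 -0.152 j7 -0.0119 joints [-1.03  0.43  0.45  2.05 -0.27  0.72 -0.01]
```

Call:
carry_out(motion="1 0.4 0 0 0.04; 1 0 0 0 0.04; 1 0 0 0 0.04; 1 0 0 0 0.03; 1 0 0 0 0.03; 1 0 0 0 0.03; 1 0 0 0 0.03; 1 0 0 0 0")

```text
clock: 12.5
tcp_pos: [0.4453, 0.2731, 0.0679]
orientation: [2.04, 2.387, -0.0]
contact_force: [0.8, 1.1, 4.3]
grip_width: 0.0079
```

```bash
python3 st.py
```

```text
t 12.5 tcp [445.32 273.11  67.92] yaw x 1.7273 F [0.84 1.11 4.33] Ftool [ 1.   1.  -4.3] M [ 0.172 -0.076  0.418] w 7.91 tau7 -0.505 j7 -0.211 joints [-1.08  0.44  0.51  2.06 -0.32  0.72 -0.21]
```

Call:
carry_out(motion="1 0 0 0 0; 1 0 0 0 0; 1 0 0 0 0; 1 0 0 0 0; 1 0 0 0 0; 1 0 0 0 0; 1 0 0 0 0; 1 0 0 0 0")

```text
clock: 13.5
tcp_pos: [0.4453, 0.2731, 0.0679]
orientation: [2.04, 2.388, -0.0]
contact_force: [0.5, 1.4, 5.3]
grip_width: 0.0083
```

```bash
python3 st.py
```

```text
t 13.5 tcp [445.35 273.1   67.92] yaw x 1.7276 F [0.47 1.42 5.27] Ftool [ 1.3  0.7 -5.3] M [ 0.255 -0.102  0.394] w 8.28 tau7 -0.397 j7 -0.2107 joints [-1.08  0.44  0.51  2.06 -0.32  0.72 -0.21]
```

Call:
carry_out(motion="1 0 0 0 0.02; 1 0 0 0 0.02; 1 0 0 0 0; 1 0 0 0 0; 1 0 0 0 0; 1 0 0 0 0; 1 0 0 0 0; 1 0 0 0 0")

```text
clock: 14.5
tcp_pos: [0.4454, 0.2731, 0.0679]
orientation: [2.087, 2.346, 0.0]
contact_force: [0.6, 1.0, 5.1]
grip_width: 0.0079
```

```bash
python3 st.py
```

```text
t 14.5 tcp [445.36 273.09  67.91] yaw x 1.6878 F [0.62 0.98 5.14] Ftool [ 0.9  0.7 -5.1] M [ 0.206 -0.12   0.455] w 7.9 tau7 -0.471 j7 -0.2436 joints [-1.08  0.44  0.52  2.06 -0.32  0.72 -0.24]
```

Call:
carry_out(motion="1 0 0 0 -0.17; 1 0 0 0 -0.17; 1 0 0 0 -0.17; 1 0 0 0 -0.17; 1 0 0 0 -0.17; 1 0 0 0 -0.17; 1 0 0 0 -0.17; 1 0 0 0 -0.17")

```text
clock: 15.5
tcp_pos: [0.4448, 0.2725, 0.0679]
orientation: [-0.141, -3.138, 0.002]
contact_force: [-1.7, -1.5, 8.3]
grip_width: 0.0078
```

Call:
carry_out(motion="1 0 0 0 -0.14; 1 0 0 0 -0.14; 1 0 0 0 -0.137; 1 0 0 0 0; 1 0 0 0 0; 1 0 0 0 0; 1 0 0 0 0; 1 0 0 0 0")

```text
clock: 16.5
tcp_pos: [0.4448, 0.2722, 0.0679]
orientation: [0.502, -3.1, 0.003]
contact_force: [-2.5, -0.6, 10.0]
grip_width: 0.0077
```

```bash
python3 st.py
```

```text
t 16.5 tcp [444.82 272.24  67.86] yaw x -2.8203 F [-2.51 -0.57  9.99] Ftool [  2.6   0.2 -10. ] M [-0.239  0.299 -0.036] w 7.71 tau7 0.025 j7 1.2612 joints [-0.73  0.4   0.07  2.04 -0.04  0.71  1.26]
```

Call:
carry_out(motion="0.3 0 0 0 0; 0.3 0 0 0 0; 0.3 0 0 0 0; 0.3 0 0 0 0; 0.3 0 0 -15 0; 0.3 0 0 -30 0; 0.3 0 0 -30 0; 0.3 0 0 0 0")

```text
clock: 17.5
tcp_pos: [0.4464, 0.2752, 0.1461]
orientation: [-0.506, 3.095, 0.005]
contact_force: [-0.4, 1.1, 0.1]
grip_width: 0.0595
```

```bash
python3 st.py; python3 - <<'E'
from bench import r, grab_frame, camera_params
import cv2,pickle
n="wrist"
pickle.dump(camera_params(n),open(n+"5.pkl","wb"))
im=grab_frame(n)[:,:,::-1]; cv2.imwrite(f"pics/{n}5.png",im)
a=im[120:300,170:390]
cv2.imwrite(f"pics/{n}5z.png",cv2.resize(a,None,fx=3.3,fy=3.3,interpolation=cv2.INTER_CUBIC))
E
```

```text
t 17.5 tcp [446.42 275.17 146.05] yaw x -2.8177 F [-0.41  1.11  0.15] Ftool [ 0.   1.2 -0.1] M [-0.009  0.024 -0.029] w 59.5 tau7 -0.018 j7 1.2524 joints [-0.74  0.28  0.08  1.97 -0.03  0.88  1.25]
```

View pics/wrist5z.png

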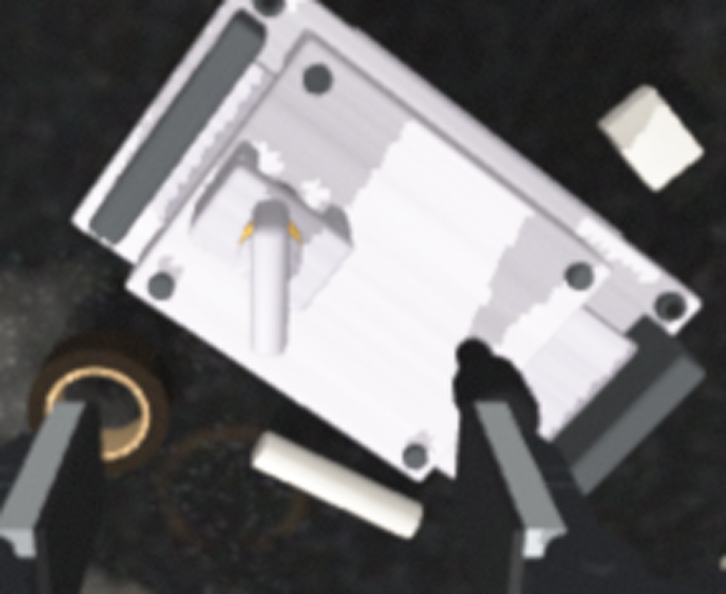

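Call:
carry_out(motion="0.3 -22.5 30.6 0 0; 0.3 -22.5 30.6 0 0; 0.3 0 0 0 -0.157; 0.3 0 0 0 -0.157; 0.3 0 0 0 -0.156; 0.3 0 0 0 -0.156; 0.3 0 0 0 -0.156; 0.3 0 0 0 -0.156")

```text
clock: 18.55
tcp_pos: [0.4672, 0.3457, 0.1418]
orientation: [1.859, -2.53, 0.0]
contact_force: [0.4, 1.0, 0.3]
grip_width: 0.0599
```

```bash
python3 st.py; python3 - <<'E'
from bench import r, grab_frame, camera_params
from h import *
import cv2,pickle
n="wrist"
o=r.get_obs();P=camera_params(n)
pickle.dump((P,o),open(n+"6.pkl","wb"))
im=grab_frame(n)[:,:,::-1]; cv2.imwrite(f"pics/{n}6.png",im)
a=im[120:300,150:370]
cv2.imwrite(f"pics/{n}6z.png",cv2.resize(a,None,fx=3.3,fy=3.3,interpolation=cv2.INTER_CUBIC))
print((proj(P,[[.4695,.3475,.1]])-[150,120])*3.3)
E
```

```text
t 18.55 tcp [467.16 345.74 141.84] yaw x -1.8742 F [0.36 1.04 0.34] Ftool [-1.1 -0.  -0.3] M [ 0.062 -0.04   0.008] w 59.85 tau7 -1.513 j7 2.0402 joints [-0.64  0.39 -0.13  1.83  0.06  0.93  2.04]
[[333.82038874 281.40643109]]
```

View pics/wrist6z.png

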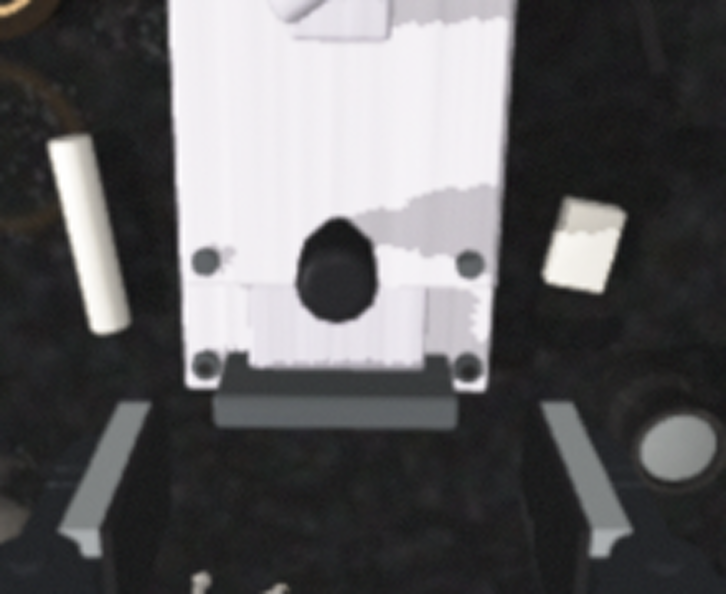

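Call:
carry_out(motion="0.3 0 0 0 0; 0.3 0 0 20 0; 0.3 0 0 20 0; 0.3 0 0 20 0; 0.3 0 0 15 0; 0.3 0 0 12 0; 0.3 0 0 0 0; 0.3 0 0 0 0")

```text
clock: 19.6
tcp_pos: [0.4682, 0.3466, 0.0563]
orientation: [-1.853, 2.536, 0.0]
contact_force: [0.4, 0.6, 0.7]
grip_width: 0.0597
```

```bash
python3 st.py; python3 - <<'E'
from bench import r, grab_frame, camera_params
from h import *
import cv2,pickle
n="wrist"
o=r.get_obs();P=camera_params(n);M=R.from_rotvec(o['orientation'])
im=grab_frame(n)[:,:,::-1]; cv2.imwrite(f"pics/{n}7.png",im)
a=im[120:300,150:370]
cv2.imwrite(f"pics/{n}7z.png",cv2.resize(a,None,fx=3.3,fy=3.3,interpolation=cv2.INTER_CUBIC))
print((proj(P,[[.4695,.3475,.1]])-[150,120])*3.3)
print(M.inv().apply(np.array([.4695,.3475,.048])-o['tcp_pos'])*1000)
im=grab_frame("scene")[:,:,::-1]; cv2.imwrite("pics/scene7z.png",cv2.resize(im[130:260,200:340],None,fx=4,fy=4,interpolation=cv2.INTER_CUBIC))
E
```

```text
t 19.6 tcp [468.15 346.62  56.31] yaw x -1.8797 F [0.37 0.59 0.74] Ftool [-0.7 -0.2 -0.7] M [ 0.049 -0.008  0.035] w 59.73 tau7 -0.006 j7 2.0155 joints [-0.65  0.5  -0.12  1.89  0.08  0.76  2.02]
[[333.30495975 460.87059277]]
[-1.24249681 -1.01236651  8.30985197]
```

View pics/wrist7z.png

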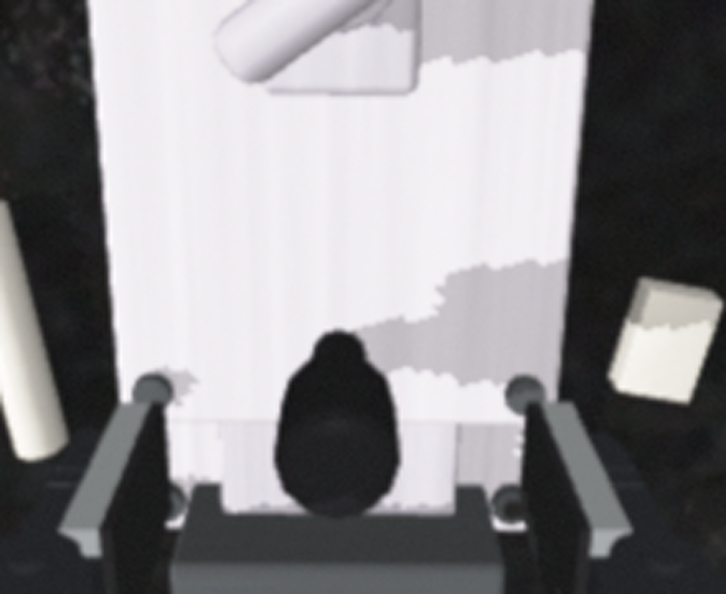

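View pics/scene7z.png

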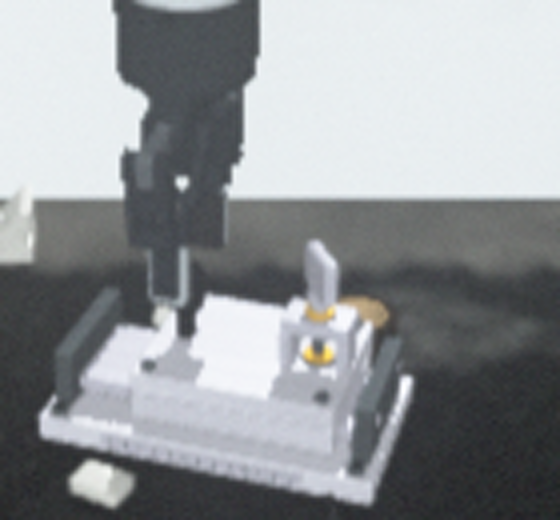

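Call:
carry_out(motion="0.3 -1 -1 9 0; 0.3 0 0 0 0; 1 0 0 0 0; 1 0 0 0 0; 1 0 0 0 0; 1 0 0 0 0; 1 0 0 0 0; 1 0 0 0 0", newtons=40)

```text
clock: 20.7
tcp_pos: [0.4697, 0.3468, 0.0471]
orientation: [-1.853, 2.536, -0.001]
contact_force: [3.4, -2.0, 3.4]
grip_width: 0.02
```

```bash
python3 st.py
```

```text
t 20.7 tcp [469.75 346.82  47.12] yaw x -1.8798 F [ 3.37 -2.    3.36] Ftool [ 0.9 -3.8 -3.4] M [-0.338 -0.622 -0.005] w 20.05 tau7 0.02 j7 2.0142 joints [-0.65  0.51 -0.12  1.89  0.09  0.74  2.01]
```

Call:
carry_out(motion="1 -3 -0.5 0 0; 1 -5 0 0 0; 1 -5 0 0 0; 1 -5 0 0 0; 1 -5 0 0 0; 1 -5 0 0 0; 1 -5 0 0 0; 1 0 0 0 0")

```text
clock: 21.7
tcp_pos: [0.4799, 0.3779, 0.0471]
orientation: [1.853, -2.537, 0.001]
contact_force: [1.7, -1.8, 5.2]
grip_width: 0.0202
```

```bash
python3 st.py
```

```text
t 21.7 tcp [479.92 377.92  47.11] yaw x -1.8797 F [ 1.66 -1.75  5.24] Ftool [ 1.2 -2.1 -5.2] M [-0.553 -0.401 -0.018] w 20.21 tau7 0.003 j7 1.989 joints [-0.68  0.55 -0.12  1.83  0.09  0.77  1.99]
```

Call:
carry_out(motion="1 -2 0 0 0; 1 -2 0 0 0; 1 -2 0 0 0; 1 -1 0 0 0; 1 -1 0 0 0; 1 -1 0 0 0; 1 0 0 0 0; 1 0 0 0 0")

```text
clock: 22.7
tcp_pos: [0.4813, 0.3824, 0.0471]
orientation: [1.847, -2.533, 0.006]
contact_force: [-3.9, -12.4, 15.1]
grip_width: 0.0201
```

```bash
python3 st.py
```

```text
t 22.7 tcp [481.32 382.4   47.08] yaw x -1.8812 F [ -3.87 -12.43  15.06] Ftool [ 13.1  -0.1 -15. ] M [-2.595  0.816  0.035] w 20.08 tau7 -0.01 j7 1.9826 joints [-0.69  0.56 -0.11  1.81  0.09  0.79  1.98]
```

Call:
carry_out(motion="1 -1 0 0 0; 1 0 0 0 0; 1 0 0 0 0; 1 1 0 0 0; 1 2 0 0 0; 1 0 0 0 0; 1 0 0 0 0; 1 0 0 0 0")

```text
clock: 23.7
tcp_pos: [0.4814, 0.3824, 0.0471]
orientation: [1.85, -2.535, 0.003]
contact_force: [-0.9, -7.4, 10.4]
grip_width: 0.0196
```

```bash
python3 st.py
```

```text
t 23.7 tcp [481.36 382.43  47.09] yaw x -1.8806 F [-0.93 -7.44 10.42] Ftool [  7.4  -1.4 -10.4] M [-1.594  0.178  0.058] w 19.59 tau7 0.007 j7 1.984 joints [-0.69  0.55 -0.11  1.81  0.09  0.78  1.98]
```

Call:
carry_out(motion="0.3 0 0 0 0; 0.3 0 0 0 0; 0.3 0 0 0 0; 0.3 0 0 0 0; 0.3 0 0 -20 0; 0.3 0 0 -40 0; 0.3 0 0 -40 0; 0.3 0 0 -40 0")

```text
clock: 24.7
tcp_pos: [0.4818, 0.385, 0.1898]
orientation: [-1.853, 2.535, 0.0]
contact_force: [-0.5, -0.2, 0.1]
grip_width: 0.0593
```

Call:
carry_out(motion="0.3 -50 0 0 0; 0.3 -50 0 0 0; 0.3 -50 0 0 0; 0.3 -50 0 0 0; 0.3 -50 0 0 0; 0.3 0 0 0 0; 0.3 0 0 0 0; 0.3 0 0 0 0")

```text
clock: 25.7
tcp_pos: [0.5584, 0.6217, 0.1883]
orientation: [-1.851, 2.537, -0.001]
contact_force: [0.8, -0.1, 0.2]
grip_width: 0.06
```

```bash
python3 st.py; python3 - <<'E'
from bench import grab_frame
import cv2
im=grab_frame("top")[:,:,::-1]; cv2.imwrite("pics/top8z.png",cv2.resize(im[160:280,180:340],None,fx=5,fy=5,interpolation=cv2.INTER_CUBIC))
im=grab_frame("scene")[:,:,::-1]; cv2.imwrite("pics/scene8z.png",cv2.resize(im[180:260,200:310],None,fx=7,fy=7,interpolation=cv2.INTER_CUBIC))
E
```

```text
t 25.7 tcp [558.36 621.73 188.34] yaw x -1.8808 F [ 0.78 -0.11  0.24] Ftool [-0.1 -0.8 -0.2] M [0.004 0.003 0.049] w 60.03 tau7 0.002 j7 1.8745 joints [-0.86  0.77 -0.11  1.06  0.08  1.31  1.87]
```

View pics/top8z.png

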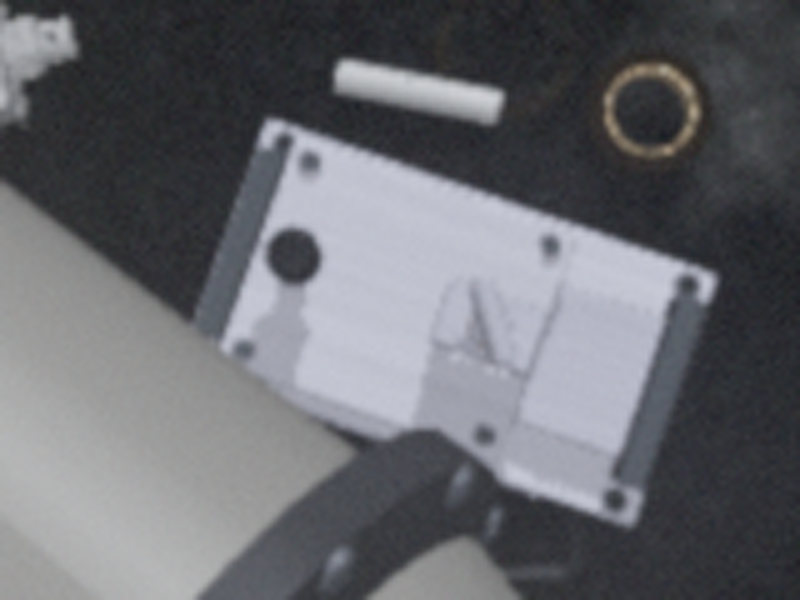

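View pics/scene8z.png

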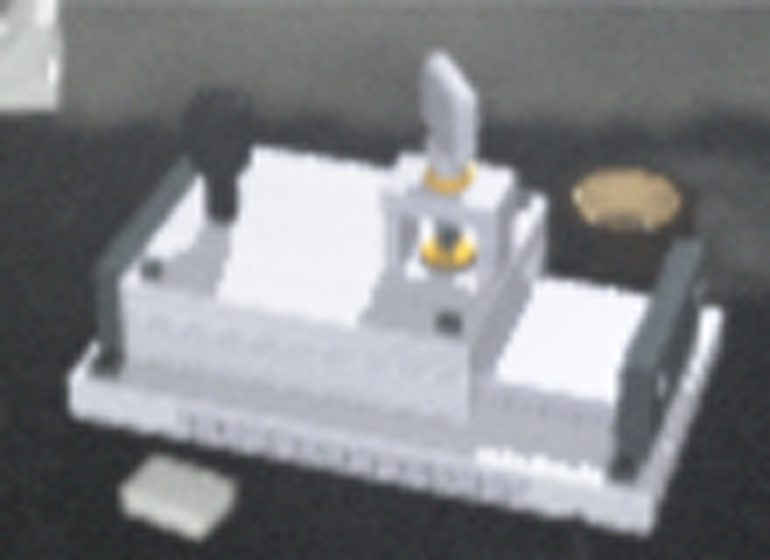

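The pictures show the carriage against the knob-side stop with no gap, the blade at the angle I left it, and the visible bystanders where they were. The arm is clear and still, so I'm handing in.

```bash
python3 -c "
from bench import r
print(r.hand_in())"
```

```text
the job is handed in; nothing more can be done
None
```

I set the thumbscrew, slid the carriage to the knob-side stop, and handed the job in at about 26 s. No verdict was reported.

- **Snug:** I turned the thumbscrew clockwise until it bottomed. The torque rose from about 0.02 N m running free to about 0.4, then 0.46 N m after a further 0.04 rad. That slope is close to the stated 2 N m per rad, and the peak is well under the 0.8 N m forcing limit. I held it there for over a second.
- **Back-off:** I put the first touch at a tool yaw of 1.89 rad and backed the screw off to 3.46 rad, a quarter turn within about 0.01 rad by the arm's readings. The wrist view after letting go showed the blade still in line with the jaws.
- **Carriage:** I gripped the knob and slid the carriage about 37 mm, until it stopped moving and the push rose to 13 N. A further 1 mm push did not move it. The last top and scene views show it against the stop, with the blade at about the angle I left it.
- **Bystanders:** The gauge block, pin gauge and tape roll look undisturbed. The arm hid the loupe in the last pictures, and the hex key is black on the dark bench, so I did not check those two at the end. The arm touched nothing near them.

**What disagreed:** My first grasp closed on nothing, because the fingertips appeared about 33 mm higher than the reported TCP in both cameras. I regrasped lower, going by the pictures. The finger opening also read 1 to 2 mm below the known blade and knob sizes.

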